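# Swap the wrong slide carrier in a microscope magazine

## Robot

A 6-joint arm with a two-finger parallel gripper is mounted at the origin on the work surface. World frame = base frame: x ahead of the robot, y to its left, z up, the work surface at z = 0. Lengths are in m, angles in rad, forces in N, time in s.
With the tool pointing down it reaches from about 0.35 to 0.775 m from the base axis. Payload 5.5 kg.
Tool frame: the origin (TCP) lies at the very end of the fingers, on their centre line; the grasp point (between the pads) lies 19 mm behind it (env.grip_depth is the distance from the TCP to the grasp point, in m); z points along the fingers, y is the direction in which the jaws open and shut (so a half turn about z gives the same grasp; the last joint's range is limited). The gripper opens to 85 mm and grips with 20 to 120 N. Pads are 22 mm wide; open, the fingers measure 114 mm over their backs; the gripper's body (76 mm by 85 mm) begins 54 mm behind the grasp point. The pads swing forward as they close: fully open they stand 13 mm farther back than shut.
Start: joints at [1.01, 0.313, 0.046, 1.304, 0, 1.431], TCP at [0.235, 0.525, 0.231] pointing down, gripper open.
Joint ranges: [-2.76, 2.76], [-0.86, 1.69], [-1.03, 1.26], [-2.2, 2.34], [-1.47, 1.5], [-3.14, 3.14]. Speed limits (rad/s): [2.57, 2.57, 3.14, 3.14, 3.14, 3.14].

## Interface

Orientations are given as a unit quaternion [w, x, y, z].
In Python, from workcell import env gives the robot as it stands.
- The arm moves only by the tool step_arm, never from a script. Its argument "series" is a list of rows, each a list of 3 entries, a list of its own where there are three numbers: the shift along the world's x, y, z in cm, then the turn about the world's z in rad, then the closure in counts, from 0 (fully open) to 255 (shut). A call has 1 to 5 rows; each row is the pose to reach, as a shift and turn from the pose measured when the call began; what a row does not reach only later rows make up. A row lasts 1/8 s, in which the tool goes at most 62.5 mm and 10.7 degrees, less where a joint would pass 70% of its speed; a pose out of reach is approached as far as the arm can. A call with a gripper value outside its range is refused whole. The fingers move at their own pace and stop on an object; "newtons" is the grip in N (left out, the last holds). Time passes only in rows, so rows that repeat a pose let the fingers close. It gives the time, the measured TCP pose, the force and the opening at its end, in the units of the state.
- env.get_state(): the state, without advancing time (a new reading comes with each control period).
- env.read_camera(name): name is "scene" or "top" or "wrist"; returns a dict with "frame" (400x640x3 uint8, red, green, blue), "vertical_fov" (degrees; the focal length in pixels is half the picture's height over the tangent of half this angle, whatever the lens; pixels are square), "cx", "cy" (the principal point, pixels), "camera_from_world" (4x4, takes a point from world to camera coordinates). Camera axes: x right, y down, z forward; pixel columns grow to the right and rows downward; lengths in m; the calibration is good to about 2 mm. A picture is of the moment at which its call begins. There is no depth.
- env.hand_in(): hands the job in, once; it reports no verdict.
The state is a dict: "clock": time; "joint_pos": joint angles; "qvel": joint speeds; "tau": joint torques, N m; "tcp_pos": TCP position; "orientation": TCP orientation; "wrist_force": force on the tool from outside, world axes, zero at the start; "ft_torque": the same for the moment, N m; "finger_gap": finger opening in m.
Only numpy, scipy, OpenCV 4.12 (cv2) and the standard library are available. Lean on these libraries where they do the work, as an engineer would, in place of code of your own. Each camera call takes 0.05 s, during which the arm holds its last target.

## Task

One of the three carriers in the magazine is the wrong type: it has two round wells, while its neighbours have one long rectangular slide pocket. Draw it out of its lane and lay it flat in the empty returns tray, then take the matching slide carrier from the stock tray and push it into the freed lane, gently, until it meets the hidden stop and the catch clicks into its groove. Leave the other carriers, the glass dish, the amber bottle and the beaker where they are.

Things in the scene. Friction and masses are not known exactly. Their poses are not given: they have to be found in the camera images.
- carrier_wrong: Wrong carrier, part way into lane_w: aluminium plate 140 x 40 x 12 mm, two round 28 mm wells, no groove, last 41 mm of the plain end only 7.5 mm thick, 0.11 to 0.23 kg. Origin: centre of underside; +x from rib end to plain end (into the housing), z up. Upright finger rib centred at x = -52 mm: 10 mm thick (x), 30 mm wide (y), top 45 mm above the underside. Not at its stop, not under the catch; slides freely.
- carrier_right: The replacement, in the stock tray (which of the three places varies), rib end roughly towards the robot. Plate, rib, mass and axes as carrier_wrong. One long rectangular 76 x 26 mm pocket, and a 17 mm wide groove across the top centred at x = +50 mm. 
- carrier_a: Correct carrier, clicked home in another lane; leave it. Plate, rib and axes as carrier_wrong. One long rectangular 76 x 26 mm pocket, and a 17 mm wide groove across the top centred at x = +50 mm. 
- carrier_b: Correct carrier, clicked home in the third lane; leave it. Plate, rib and axes as carrier_wrong. One long rectangular 76 x 26 mm pocket, and a 17 mm wide groove across the top centred at x = +50 mm. 
- stock_wells: Stock carrier of the same wrong type as carrier_wrong (two round wells); leave it.
- stock_slots: Stock carrier of another wrong type: 12 mm plate and rib as carrier_wrong, but three short cross slots and no groove; leave it.
- lane_w: Lane of the wrong carrier, one of three alike at 52 mm pitch (which varies). Origin: on its centre line, under its housing's front edge, at bench level; +x into the housing, z up. Open trough in front from x = -120 mm: floor 8 mm above the bench, 46 mm wide inside, walls 8 mm above the floor from x = -112 mm. Housing x = 0 to 88 mm, top 50 mm above the bench, opening 17 mm high over the floor.
- lane_w_mouth (a point): Centre of lane_w's floor at the housing's front edge (lane x = 0, 8 mm above the bench), axes as lane_w. Hidden inside is a rigid stop, set differently in each lane: its face is anywhere from 33 to 56 mm beyond this point. Carriers go in plain end first. The force rises steeply at the stop, where the groove lies under the catch.
- catch_w (a joint): Height in m of lane_w's sprung roller catch, 20.5 mm in front of the stop: 0 when down (lane empty, or clicked into a groove, or the thin wrong carrier under it), about 0.0035 when riding on a plate's top. A steel pin through the housing's top moves with it. Pushing a carrier under it takes up to about 8 N; once in the groove it stays down.
- stock_tray: Grey shallow tray 172 x 184 x 14 mm, floor 4 mm above the bench, walls 4 mm, with three carriers side by side (56 mm pitch in y). Origin: centre of the underside. It stands left or right of the magazine.
- returns_tray: Grey shallow empty tray 190 (x) x 110 (y) x 14 mm, floor 4 mm above the bench, walls 4 mm. Origin: centre of the underside. On the other side of the magazine from the stock tray.
- dish: Shallow glass dish, 72 mm across, 16 mm high, standing on the bench in front of the magazine. Origin: centre of the underside.
- oil_bottle: Amber glass bottle, 38 mm across, 85 mm high, behind the left tray. Origin: centre of the underside.
- beaker: Glass beaker, 64 mm across, 85 mm high, behind the right tray. Origin: centre of the underside.
Not all that is in view belongs to the job. Leave any pink look-alike of the carrier_wrong alone. Leave any purple look-alike of the lane_w alone.

How it is judged:
By the outcome, as a careful person would: the job done as asked, in the order asked, and still so for the second after the job is handed in, with the robot touching nothing.
It also fails if it takes over 72 s, if anything falls off the work surface, if the arm or the gripper's body presses on something with over 40 N, if the wrist force passes 120 N, or if a joint passes its speed limit or range.

## Working session

There is one attempt and no reset: what is moved stays moved. The work goes in short steps, Python scripts to look and compute and a tool call to move; the robot and the scene stay as the last step left them, time stands still between calls to the robot, and variables do not carry over. Pictures are saved under pics/ and viewed, and the job is handed in when it is done.

Besides the shell and the picture viewer there is one more tool, called after "Request:" as name(argument=value, ...), one argument or row to a line, values as JSON. step_arm: Moves the arm, as the interface text tells. Its arguments: {"type":"object","properties":{"series":{"type":"array"},"newtons":{"type":"number"}},"required":["series"]}

```bash
ls; mkdir -p pics; cat > h.py <<'E'
import numpy as np, cv2, json
from workcell import env
def shot(n,fn):
    c=env.read_camera(n); cv2.imwrite('pics/'+fn+'.png',c['frame'][:,:,::-1])
    np.savez('pics/'+fn+'.npz',**{k:np.array(v) for k,v in c.items()}); return c
def load(fn): 
    d=np.load('pics/'+fn+'.npz'); return {k:d[k] for k in d}
def f(c): return 200/np.tan(np.radians(float(c['vertical_fov']))/2)
def ray(c,u,v):
    T=c['camera_from_world'];R=T[:3,:3];t=T[:3,3]
    d=R.T@np.array([(u-float(c['cx']))/f(c),(v-float(c['cy']))/f(c),1]);return -R.T@t,d
def onz(c,u,v,z):
    o,d=ray(c,u,v);return o+d*(z-o[2])/d[2]
def proj(c,p):
    q=c['camera_from_world']@np.append(p,1);return f(c)*q[0]/q[2]+float(c['cx']),f(c)*q[1]/q[2]+float(c['cy'])
E
python3 - <<'E'
from h import *
for n in('scene','top','wrist'):
    c=shot(n,n+'0'); print(n,c['vertical_fov'],c['cx'],c['cy'],ray(c,320,200))
print(env.get_state())
E
```

```text
pics
scene 51.06182734917928 320.8666290857551 198.99767466323985 (array([ 1.17311875, -0.05370321,  0.95271466]), array([-0.58496895,  0.04509208, -0.80980741]))
top 42.74282681270293 318.0966465335314 199.7324258517029 (array([ 0.29620877, -0.02335541,  1.17671687]), array([ 0.19383547,  0.02117396, -0.98081273]))
wrist 70.30683160282935 322.52552986058276 197.06846452403698 (array([0.17064002, 0.55318157, 0.37335354]), array([ 0.25671483, -0.12691864, -0.95821437]))
{'clock': 0.15, 'joint_pos': array([ 1.01039517e+00,  3.13831262e-01,  4.52584797e-02,  1.30358340e+00,
       -3.89796175e-05,  1.43120322e+00]), 'qvel': array([-0.00098799, -0.00471243,  0.00396356,  0.00020345,  0.0013647 ,
        0.00138564]), 'tau': array([ 2.43294169e-03, -4.81065309e+01,  2.98816305e+01,  1.39222242e-02,
       -1.76341832e-04, -5.53087943e-05]), 'tcp_pos': array([0.23470499, 0.5245148 , 0.23061937]), 'orientation': array([-2.14835115e-04,  2.08854970e-01,  9.77946389e-01, -6.45387616e-04]), 'wrist_force': array([ 0.15434359,  0.10584037, -0.51302035]), 'ft_torque': array([ 0.02027375,  0.02655703, -0.02798949]), 'finger_gap': 0.08550142640998996}
```

View pics/top0.png

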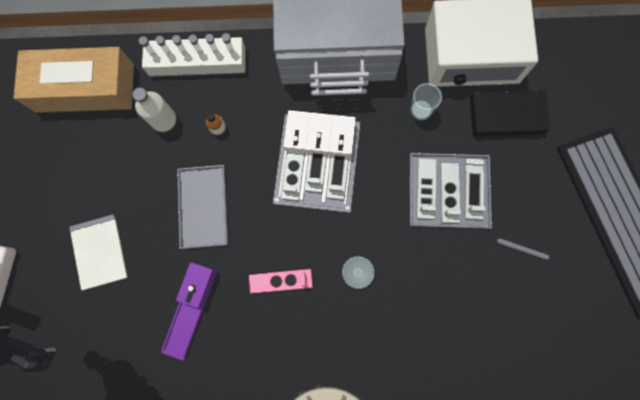

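View pics/scene0.png

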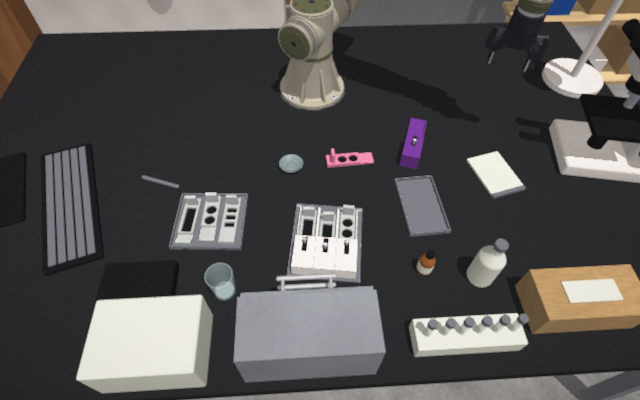

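View pics/wrist0.png

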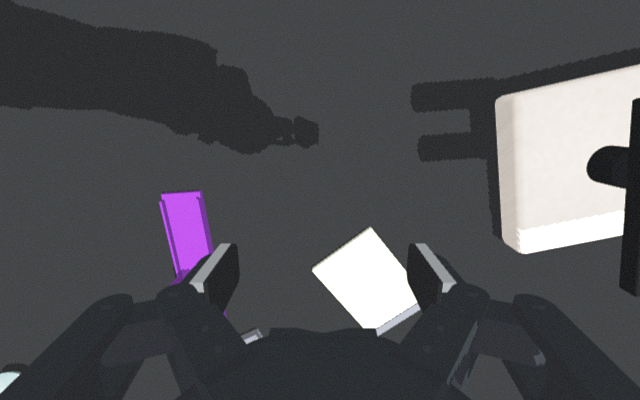

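The top view shows the wrong carrier (two wells) in the left lane near (292,172). The empty returns tray is at (203,207), and the matching carrier is in the stock tray's right place at (475,190). Next I zoom in and measure.

```bash
python3 - <<'E'
from h import *
im=cv2.imread('pics/top0.png')
cv2.imwrite('pics/c1.png',cv2.resize(im[100:220,260:370],None,fx=5,fy=5,interpolation=cv2.INTER_CUBIC)[:,:])
cv2.imwrite('pics/c2.png',cv2.resize(im[140:240,400:500],None,fx=6,fy=6,interpolation=cv2.INTER_CUBIC))
im=cv2.imread('pics/scene0.png')
cv2.imwrite('pics/c3.png',cv2.resize(im[185:285,280:375],None,fx=6,fy=6,interpolation=cv2.INTER_CUBIC))
c=load('top0')
for n,u,v,z in [('ret',203,207,.014),('mag front L',275,208,0),('mag front R',352,212,0),('stock',451,191,.014),('dish',358,272,.01),('pink',280,281,.01)]: print(n,onz(c,u,v,z).round(3))
E
```

```text
ret [0.518 0.275 0.014]
mag front L [0.513 0.108 0.   ]
mag front R [ 0.498 -0.072  0.   ]
stock [ 0.538 -0.301  0.014]
dish [ 0.358 -0.08   0.01 ]
pink [0.343 0.097 0.01 ]
```

View pics/c1.png

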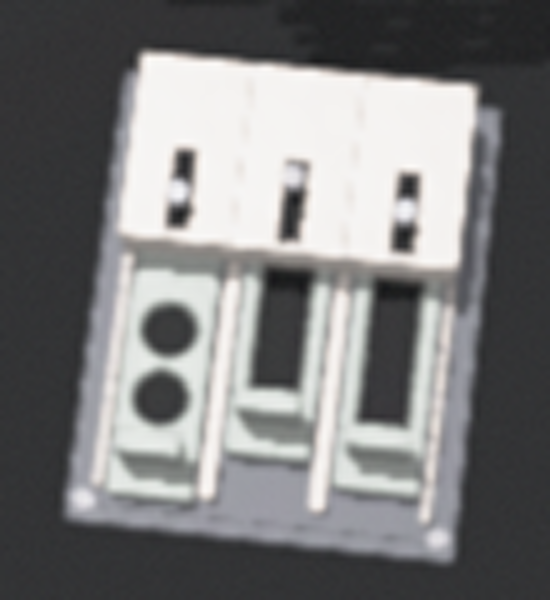

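View pics/c2.png

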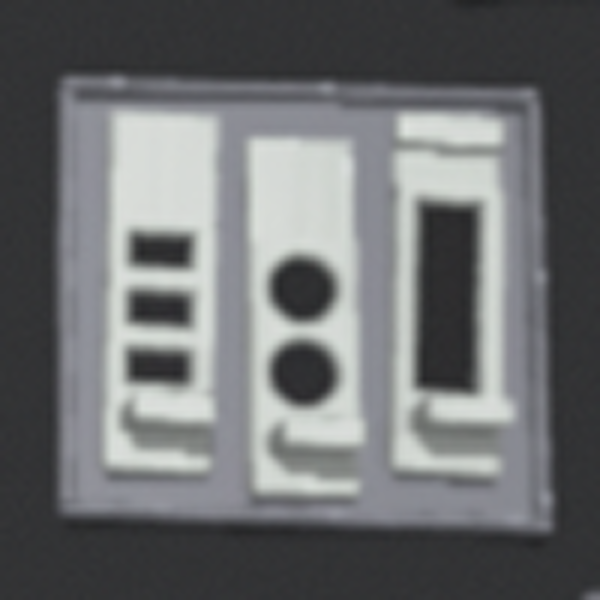

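View pics/c3.png

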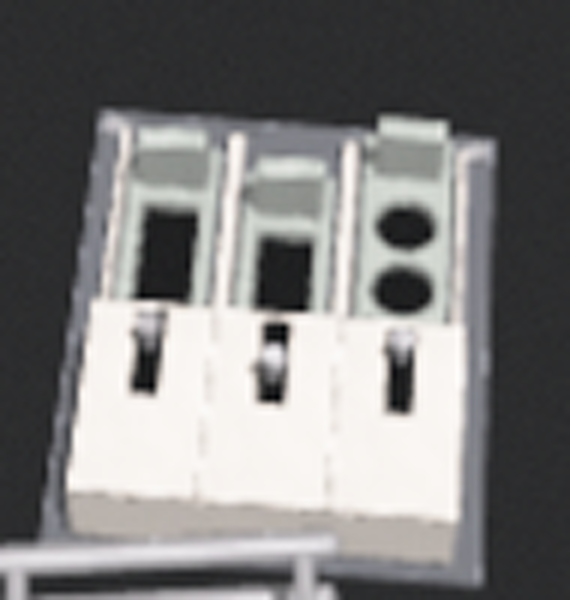

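```bash
python3 - <<'E'
from h import *
c=load('top0');s=load('scene0')
def P(cr,u,v,z):
    if cr==1:return onz(c,260+u/5-.4,100+v/5-.4,z)
    if cr==2:return onz(c,400+u/6-.4,140+v/6-.4,z)
    return onz(s,280+u/6-.4,185+v/6-.4,z)
def show(n,*a): print(n,*[P(*x)[:2].round(4) for x in a])
show('housing front top L,R',(1,120,236,.05),(1,462,270,.05))
show('housing front top scene R(y+),L',(3,462,322,.05),(3,92,300,.05))
show('divider LM near/far',(1,208,498,.016),(1,232,264,.016))
show('left wall near/far',(1,98,485,.016),(1,128,258,.016))
show('div MR',(1,318,508,.016),(1,343,275,.016)); show('right wall',(1,428,520,.016),(1,448,280,.016))
show('plate front',(1,68,520,0.004),(1,455,560,0.004))
show('wrong rib top edges',(1,118,440,.053),(1,188,448,.053),(1,185,460,.053))
show('wrong rib top scene',(3,380,118,.053),(3,448,122,.053),(3,446,138,.053),(3,378,135,.053))
show('wrong rear',(1,110,492,.02),(1,194,498,.02))
show('wells',(1,168,328,.02),(1,160,398,.02))
show('pins top',(1,180,192,.055),(1,294,178,.055),(1,404,210,.055))
show('pins scene',(3,402,345,.055),(3,272,362,.055),(3,148,325,.055))
show('stock right rear',(2,392,474,.016),(2,500,474,.016)); show('far',(2,398,112,.016),(2,502,122,.016))
show('stock rib top',(2,430,398,.049),(2,512,404,.049),(2,512,422,.049),(2,430,418,.049))
show('pocket',(2,415,200,.016),(2,480,200,.016),(2,475,392,.016),(2,415,388,.016))
E
```

```text
housing front top L,R [0.6461 0.0815] [ 0.6246 -0.0749]
housing front top scene R(y+),L [0.6439 0.0805] [ 0.6246 -0.073 ]
divider LM near/far [0.5288 0.0452] [0.6411 0.0318]
left wall near/far [0.5366 0.0963] [0.6457 0.081 ]
div MR [ 0.5225 -0.0056] [ 0.634  -0.0204]
right wall [ 0.5153 -0.0563] [ 0.6299 -0.0697]
plate front [0.5228 0.1118] [ 0.4983 -0.0685]
wrong rib top edges [0.5494 0.0832] [0.5447 0.0517] [0.5392 0.0531]
wrong rib top scene [0.5404 0.0559] [0.5442 0.0855] [0.5527 0.0837] [0.5494 0.0542]
wrong rear [0.5323 0.0904] [0.5282 0.0515]
wells [0.6098 0.0623] [0.5762 0.0665]
pins top [0.6647 0.0532] [6.696e-01 6.000e-04] [ 0.6525 -0.0493]
pins scene [0.6564 0.0538] [ 6.613e-01 -1.000e-04] [ 0.6409 -0.0501]
stock right rear [ 0.4722 -0.3275] [ 0.471  -0.3681]
far [ 0.6142 -0.3412] [ 0.6089 -0.3809]
stock rib top [ 0.4952 -0.3351] [ 0.492 -0.365] [ 0.4853 -0.3644] [ 0.4877 -0.3345]
pocket [ 0.5789 -0.3449] [ 0.5781 -0.3697] [ 0.5028 -0.3614] [ 0.5051 -0.3388]
```

Request:
step_arm(
  series=[
    [[31.0,-45.6,-3.0],-1.28,110],
    [[31.0,-45.6,-3.0],-1.28,110],
    [[31.0,-45.6,-3.0],-1.28,110],
    [[31.0,-45.6,-3.0],-1.28,110],
    [[31.0,-45.6,-3.0],-1.28,110],
  ],
)

```text
clock: 0.78
tcp_pos: [0.4108, 0.265, 0.2138]
orientation: [-0.0, 0.63, 0.776, -0.0]
wrist_force: [0.8, 0.5, 0.8]
finger_gap: 0.0483
```

Request:
step_arm(
  series=[
    [[13.5,-19.7,-1.4],-0.335,110],
    [[13.5,-19.7,-1.4],-0.335,110],
    [[13.5,-19.7,-1.4],-0.335,110],
    [[13.5,-19.7,-1.4],-0.335,110],
    [[13.5,-19.7,-1.4],-0.335,110],
  ],
)

```text
clock: 1.4
tcp_pos: [0.5475, 0.0647, 0.1987]
orientation: [-0.0, 0.753, 0.658, -0.0]
wrist_force: [0.3, 0.9, 0.0]
finger_gap: 0.0486
```

```bash
python3 - <<'E'
from h import *
c=shot('wrist','w1');s=env.get_state();print(s['clock'],s['tcp_pos'],s['orientation'],s['finger_gap'])
print(ray(c,320,200))
E
```

```text
1.45 [0.54615001 0.06641908 0.19892849] [-1.03303176e-03  7.52140790e-01  6.59001367e-01 -6.03020253e-04] 0.04845743105070261
(array([0.55691199, 0.13409799, 0.34157442]), array([-0.0484862 , -0.28290277, -0.95801917]))
```

View pics/w1.png

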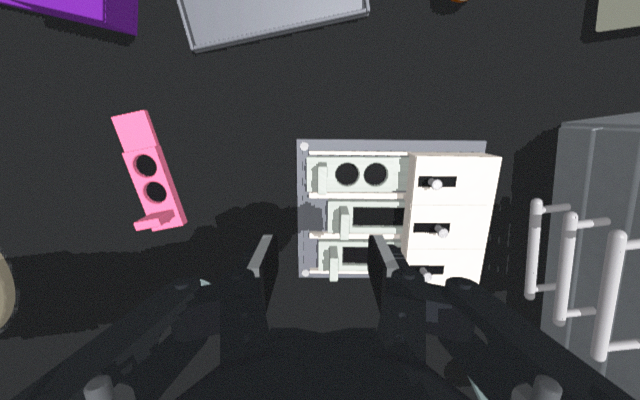

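The wrist view shows lane_w on top: wrong carrier rib at (321,178), wells at (346,174) and (376,174), pin near (435,184). I zoom in on it.

```bash
python3 - <<'E'
from h import *
im=cv2.imread('pics/w1.png')
cv2.imwrite('pics/c4.png',cv2.resize(im[135:245,290:510],None,fx=3.6,fy=3.6*1.4,interpolation=cv2.INTER_CUBIC))
E
```

```text
(no output)
```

View pics/c4.png

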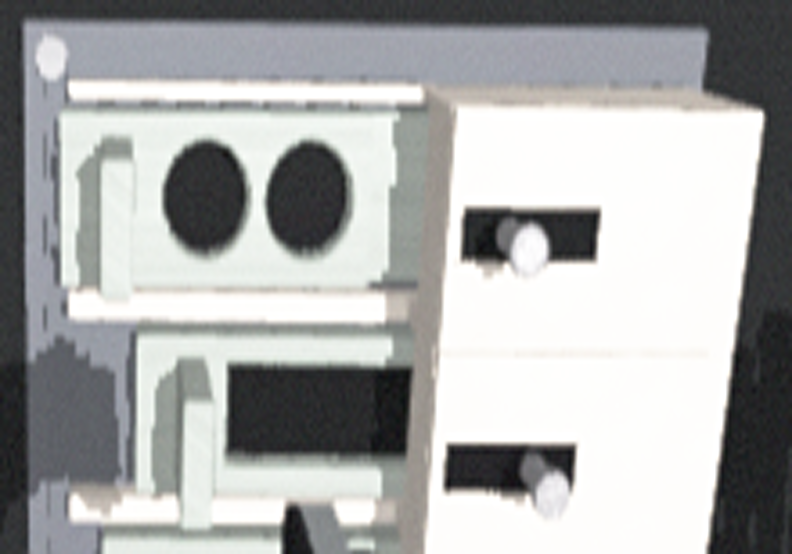

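```bash
python3 - <<'E'
from h import *
c=load('w1')
def P(u,v,z): return onz(c,290+u/3.6-.4,135+v/5.04-.4,z)[:2]
def show(n,*a): print(n,*[P(*x).round(4) for x in a])
show('top wall: near far outer (z16)',(68,80,.016),(420,88,.016))
show('top wall inner',(68,100,.016),(420,105,.016))
show('div upper edge',(68,290,.016),(410,293,.016)); show('div lower',(68,320,.016),(410,322,.016))
show('plate rear corners',(62,110,.02),(62,285,.02)); show('plate step',(395,112,.02),(388,285,.02))
show('wells',(206,197,.02),(309,197,.02))
show('rib top corners',(103,157,.053),(133,157,.053),(130,297,.053),(103,297,.053))
show('housing top corner',(455,106,.05),(437,353,.05),(425,530,.05))
show('slot',(463,208,.05),(600,212,.05),(463,258,.05),(598,262,.05))
print('pin3d')
ct=load('top0');cs=load('scene0')
def tri(rs):
    A=np.zeros((3,3));b=np.zeros(3)
    for o,d in rs:
        d=d/np.linalg.norm(d);M=np.eye(3)-np.outer(d,d);A+=M;b+=M@o
    p=np.linalg.solve(A,b);return p
r=[ray(c,290+530/3.6-.4,135+247/5.04-.4),ray(ct,260+180/5-.4,100+190/5-.4),ray(cs,280+402/6-.4,185+343/6-.4)]
print(tri(r),tri(r[:2]),tri(r[1:]),tri(r[::2]))
E
```

```text
top wall: near far outer (z16) [0.5355 0.0981] [0.6457 0.0814]
top wall inner [0.5348 0.0936] [0.6455 0.0775]
div upper edge [0.5282 0.0494] [0.6399 0.0336]
div lower [0.5271 0.0421] [0.6395 0.0265]
plate rear corners [0.5329 0.0921] [0.5268 0.0519]
plate step [0.6366 0.0777] [0.6319 0.0378]
wells [0.5755 0.0663] [0.6082 0.0619]
rib top corners [0.5455 0.0854] [0.554  0.0843] [0.5492 0.0551] [0.5414 0.0562]
housing top corner [0.6461 0.0819] [0.6385 0.0298] [ 0.6328 -0.011 ]
slot [0.6475 0.0604] [0.6869 0.0542] [0.6471 0.0497] [0.6863 0.0435]
pin3d
[0.66154996 0.05293782 0.06489623] [0.66303759 0.05264173 0.06103634] [0.66192975 0.05247622 0.06625157] [0.6610323  0.05318975 0.06435731]
```

Request:
step_arm(
  series=[
    [[0.1,0.3,-6.0],-0.008,110],
    [[0.1,0.3,-12.0],-0.008,110],
    [[0.1,0.3,-16.0],-0.008,110],
    [[0.1,0.3,-17.4],-0.008,110],
    [[0.1,0.3,-17.4],-0.008,110],
  ],
  newtons=50,
)

```text
clock: 2.08
tcp_pos: [0.5465, 0.0703, 0.0249]
orientation: [-0.001, 0.754, 0.656, -0.001]
wrist_force: [-0.1, 0.0, -0.5]
finger_gap: 0.0483
```

Request:
step_arm(
  series=[
    [[0,0,0],0,255],
    [[0,0,0],0,255],
    [[0,0,0],0,255],
    [[0,0,0],0,255],
    [[0,0,0],0,255],
  ],
  newtons=50,
)

```text
clock: 2.7
tcp_pos: [0.548, 0.0704, 0.0268]
orientation: [-0.0, 0.754, 0.656, 0.0]
wrist_force: [0.0, 0.8, 6.6]
finger_gap: 0.0093
```

```bash
python3 - <<'E'
from h import *
c=shot('wrist','w2');c=shot('top','t2');s=env.get_state();print(s)
E
```

```text
{'clock': 2.8, 'joint_pos': array([-1.83079390e-02,  4.17102886e-01, -3.36816752e-01,  8.16987474e-01,
        1.25782857e-03,  1.69098414e+00]), 'qvel': array([-3.52479032e-04,  5.64422149e-04,  1.27564259e-03,  2.40374038e-03,
        3.78154121e-04,  6.70767404e-05]), 'tau': array([-4.70888782e-01, -4.52654493e+01,  2.29368943e+01, -2.66470816e-01,
       -1.85096129e-01,  2.67205504e-02]), 'tcp_pos': array([0.54797085, 0.07035773, 0.02677707]), 'orientation': array([-5.03899379e-04,  7.54338465e-01,  6.56485401e-01,  3.80377229e-04]), 'wrist_force': array([-1.13967951,  0.58123424,  6.64704029]), 'ft_torque': array([0.15704077, 0.06887967, 0.08700796]), 'finger_gap': 0.008887145238404495}
```

View pics/w2.png

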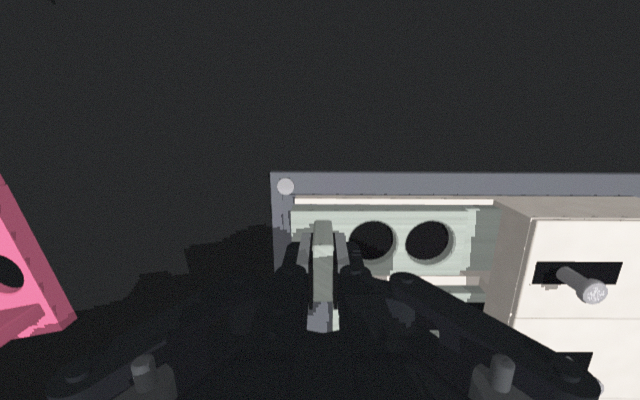

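Request:
step_arm(
  series=[
    [[-1.0,0.14,0.05],0,255],
    [[-2.0,0.28,0.1],0,255],
    [[-3.2,0.45,0.1],0,255],
    [[-4.4,0.62,0.1],0,255],
    [[-5.5,0.77,0.1],0,255],
  ],
)

```text
clock: 3.42
tcp_pos: [0.4918, 0.0782, 0.0277]
orientation: [-0.001, 0.754, 0.657, 0.0]
wrist_force: [-0.7, 0.0, -1.4]
finger_gap: 0.0091
```

```bash
python3 - <<'E'
from h import *
c=shot('wrist','w3');s=env.get_state();print(s['tcp_pos'],s['wrist_force'],s['ft_torque'],s['finger_gap'])
E
```

```text
[0.48997252 0.07844308 0.02745901] [-2.05694396  0.13009076 -1.7904405 ] [0.0443874  0.25038765 0.01364618] 0.008856105733243844
```

View pics/w3.png

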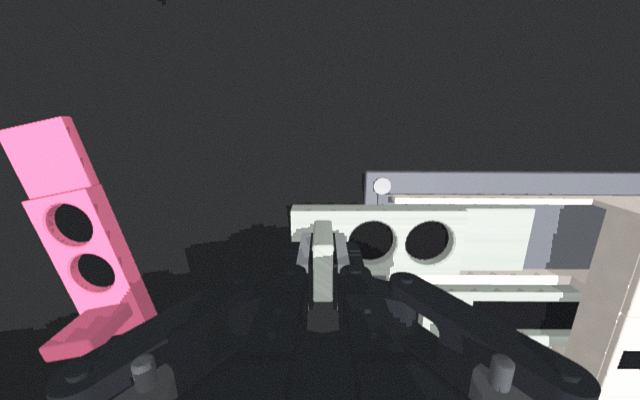

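Request:
step_arm(
  series=[
    [[-0.5,0.07,1.5],0,255],
    [[-0.5,0.07,4.0],0,255],
    [[-0.5,0.07,7.0],0,255],
    [[-0.5,2.0,8.0],0,255],
    [[-0.5,6.0,8.0],0,255],
  ],
)

```text
clock: 4.1
tcp_pos: [0.4867, 0.1383, 0.1101]
orientation: [-0.0, 0.755, 0.656, 0.001]
wrist_force: [0.7, -0.5, -1.0]
finger_gap: 0.0094
```

```bash
python3 - <<'E'
from h import *
c=load('top0');im=c['frame'][150:265,165:240]
cv2.imwrite('pics/c5.png',cv2.resize(im[:,:,::-1],None,fx=5,fy=5,interpolation=cv2.INTER_CUBIC))
c2=shot('top','t4'); print(env.get_state()['tcp_pos'])
E
```

```text
[0.48596706 0.1428907  0.10956675]
```

View pics/c5.png

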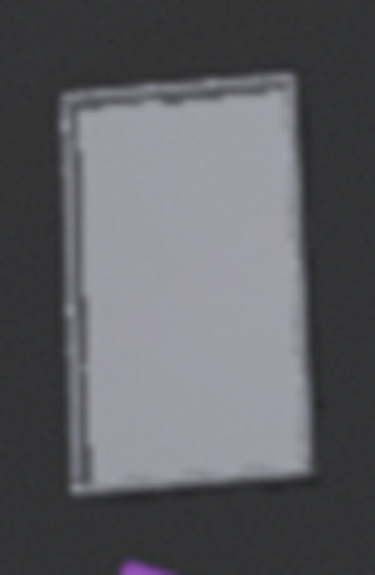

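View pics/t4.png

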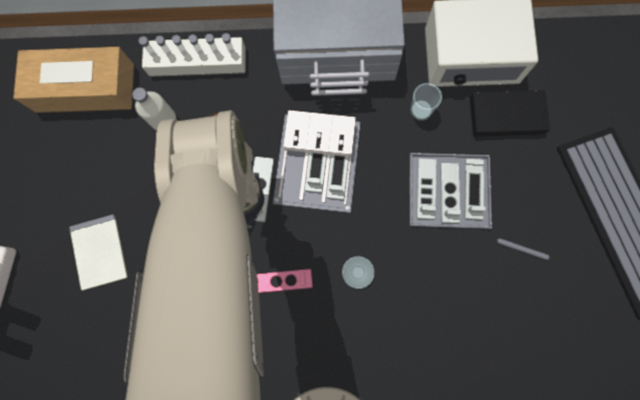

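```bash
python3 - <<'E'
from h import *
c=load('top0')
p=np.array([onz(c,165+u/5-.4,150+v/5-.4,.014)[:2] for u,v in[(62,95),(295,75),(312,472),(72,490)]])
print(p.round(4),p.mean(0)); d=p[:2].mean(0)-p[2:].mean(0);e=p[[0,3]].mean(0)-p[[1,2]].mean(0)
print(np.linalg.norm(d),np.degrees(np.arctan2(d[1],d[0])),np.linalg.norm(e),np.degrees(np.arctan2(-e[0],e[1])))
s=env.get_state();print(s['tcp_pos'],np.degrees(2*np.arctan2(s['orientation'][2],s['orientation'][1]))-90)
E
```

```text
[[0.6123 0.3385]
 [0.6184 0.2276]
 [0.4298 0.2176]
 [0.4246 0.3284]] [0.5212556  0.27803013]
0.18837769971405113 3.0410612303240105 0.11098463002906908 2.912099395544617
[0.48596706 0.1428907  0.10956675] -7.834544864525071
```

Request:
step_arm(
  series=[
    [[-0.5,5.0,0],0.07,255],
    [[-1.0,9.5,0],0.14,255],
    [[-1.7,13.2,0],0.189,255],
    [[-1.7,13.2,-3.0],0.189,255],
    [[-1.7,13.2,-6.0],0.189,255],
  ],
)

```text
clock: 4.78
tcp_pos: [0.4696, 0.2759, 0.0502]
orientation: [-0.001, 0.688, 0.726, 0.003]
wrist_force: [0.6, -0.4, -1.8]
finger_gap: 0.0093
```

```bash
python3 - <<'E'
from h import *
c=shot('scene','s5');c=shot('wrist','w5');s=env.get_state();print(s['tcp_pos'],np.degrees(2*np.arctan2(s['orientation'][2],s['orientation'][1]))-90,s['wrist_force'])
E
```

```text
[0.46651959 0.27413504 0.04739747] 3.026815012579533 [-0.4444117  -0.35096223 -2.507631  ]
```

View pics/w5.png

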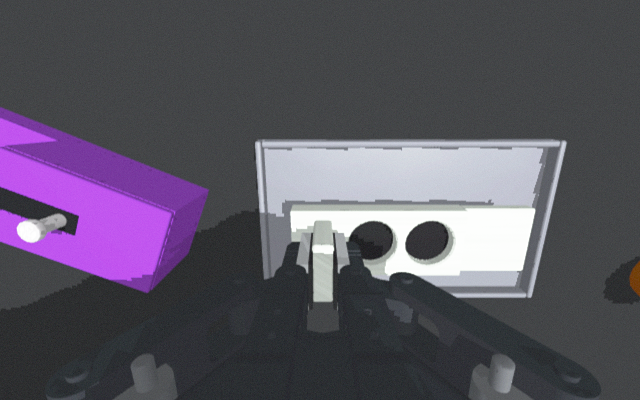

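View pics/s5.png

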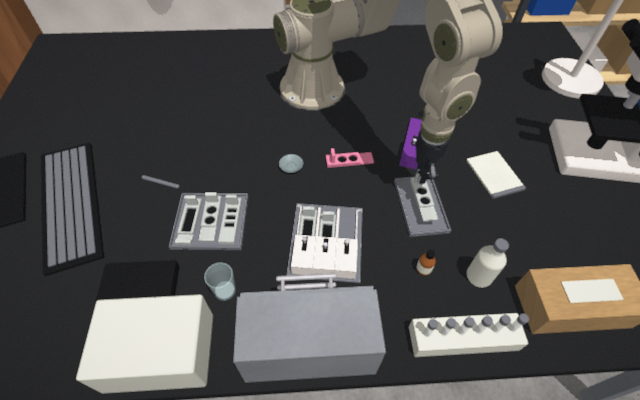

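```bash
python3 - <<'E'
from h import *
c=load('w5')
for u,v,z in[(257,142,.014),(563,143,.014),(530,295,.014),(292,207,.0406),(465,275,.0406),(533,212,.036),(533,274,.036)]:print(u,v,onz(c,u,v,z).round(4))
E
```

```text
257 142 [0.4239 0.3268 0.014 ]
563 143 [0.6093 0.3361 0.014 ]
530 295 [0.616  0.2302 0.014 ]
292 207 [0.4488 0.2952 0.0406]
465 275 [0.5514 0.2587 0.0406]
533 212 [0.5849 0.2981 0.036 ]
533 274 [0.595 0.259 0.036]
```

Request:
step_arm(
  series=[
    [[0,0,-1.2],0,255],
    [[0,0,-2.0],0,255],
    [[0,0,-2.3],0,255],
    [[0,0,-2.45],0,255],
    [[0,0,-2.45],0,255],
  ],
)

```text
clock: 5.5
tcp_pos: [0.4669, 0.2742, 0.0233]
orientation: [-0.003, 0.688, 0.725, -0.0]
wrist_force: [0.1, -0.2, -0.6]
finger_gap: 0.0089
```

Request:
step_arm(
  series=[
    [[0,0,0],0,150],
    [[0,0,0.0],0,150],
    [[0,0,0.0],0,110],
    [[0,0,1.5],0,110],
    [[0,0,5],0,110],
  ],
)

```text
clock: 6.12
tcp_pos: [0.4656, 0.2737, 0.0732]
orientation: [-0.004, 0.688, 0.725, -0.002]
wrist_force: [0.9, 0.2, 0.1]
finger_gap: 0.0487
```

```bash
python3 - <<'E'
from h import *
c=shot('wrist','w6');s=env.get_state();print(s['tcp_pos'],s['wrist_force'])
E
```

```text
[0.46887674 0.27508567 0.07887583] [0.77622836 0.07166941 3.55925622]
```

View pics/w6.png

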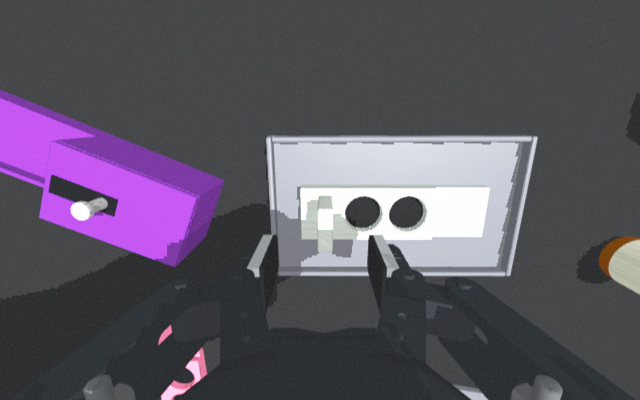

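The wrong carrier lies flat inside the returns tray, with its plate spanning about (300–490, 187–238). Now I move to the stock tray.

Request:
step_arm(
  series=[
    [[0,-1,6],-0.145,110],
    [[0.5,-6,12],-0.145,110],
    [[1,-12,12],-0.145,110],
    [[1,-18,12],-0.145,110],
    [[1.2,-24,12],-0.145,110],
  ],
)

```text
clock: 6.8
tcp_pos: [0.4811, 0.0392, 0.2007]
orientation: [-0.0, 0.739, 0.674, 0.003]
wrist_force: [0.7, 0.2, 0.3]
finger_gap: 0.0485
```

Request:
step_arm(
  series=[
    [[0.3,-38,0],0,110],
    [[0.5,-38,0],0,110],
    [[0.5,-38,0],0,110],
    [[0.5,-38,0],0,110],
    [[0.5,-38,0],0,110],
  ],
)

```text
clock: 7.42
tcp_pos: [0.4849, -0.2738, 0.2017]
orientation: [0.0, 0.739, 0.674, 0.004]
wrist_force: [2.2, -0.4, -0.0]
finger_gap: 0.0485
```

```bash
python3 - <<'E'
from h import *
s=env.get_state();print(s['clock'],s['tcp_pos'],np.degrees(2*np.arctan2(s['orientation'][2],s['orientation'][1]))-90)
E
```

```text
7.425 [ 0.48493866 -0.27375722  0.20167145] -5.244668209007557
```

Request:
step_arm(
  series=[
    [[0.5,-5,0],0,110],
    [[0.5,-7.6,0],0,110],
    [[0.5,-7.6,0],0,110],
  ],
)

```text
clock: 7.8
tcp_pos: [0.4897, -0.3519, 0.2021]
orientation: [0.001, 0.74, 0.673, 0.004]
wrist_force: [-0.7, 0.9, -0.5]
finger_gap: 0.0487
```

```bash
python3 - <<'E'
from h import *
c=shot('wrist','w7');s=env.get_state();print(s['clock'],s['tcp_pos'],np.degrees(2*np.arctan2(s['orientation'][2],s['orientation'][1]))-90)
im=c['frame'][:,:,::-1]
cv2.imwrite('pics/c7.png',cv2.resize(im[120:320,250:500],None,fx=3,fy=3,interpolation=cv2.INTER_CUBIC))
E
```

```text
7.85 [ 0.48967828 -0.35030396  0.20207891] -5.331720290791424
```

View pics/c7.png

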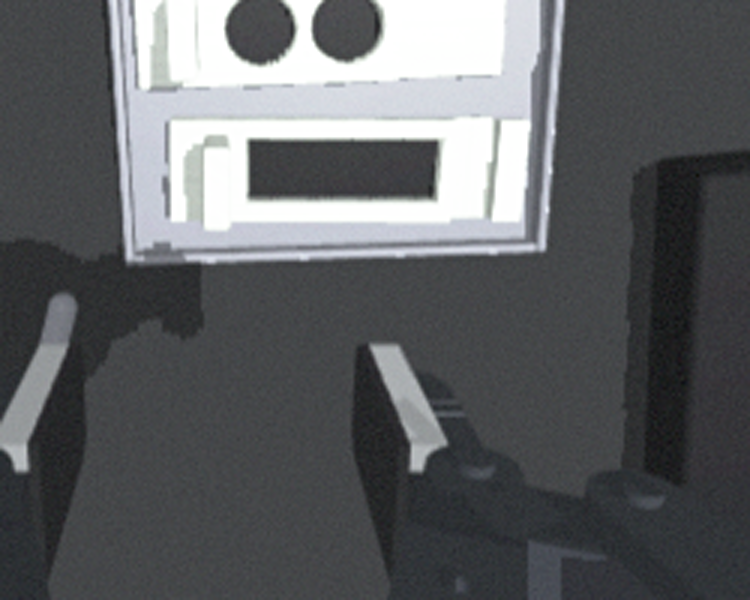

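```bash
python3 - <<'E'
from h import *
c=load('w7')
def g(n,pts,z):
    p=np.array([onz(c,250+u/3-.3,120+v/3-.3,z)[:2] for u,v in pts]);d=p[[1,2]].mean(0)-p[[0,3]].mean(0);e=p[:2].mean(0)-p[2:].mean(0)
    print(n,p.round(4).tolist(),p.mean(0).round(4),np.linalg.norm(d).round(4),np.linalg.norm(e).round(4),np.degrees(np.arctan2(d[1],d[0])).round(2),np.degrees(np.arctan2(-e[0],e[1])).round(2))
g('plate',[(170,120),(530,120),(522,222),(170,222)],.016)
g('rib',[(205,148),(230,148),(230,230),(205,230)],.049)
g('pocket',[(247,140),(438,140),(438,200),(247,200)],.016)
E
```

```text
plate [[0.474, -0.3291], [0.613, -0.3425], [0.61, -0.3834], [0.4695, -0.3698]] [ 0.5417 -0.3562] 0.1404 0.041 -5.52 -5.27
rib [[0.4873, -0.3355], [0.4961, -0.3363], [0.4933, -0.3661], [0.4843, -0.3652]] [ 0.4903 -0.3508] 0.0089 0.0299 -5.52 -5.46
pocket [[0.503, -0.3398], [0.5773, -0.3469], [0.5767, -0.3711], [0.501, -0.3637]] [ 0.5395 -0.3554] 0.0753 0.0241 -5.52 -3.16
```

Request:
step_arm(
  series=[
    [[0,-0.1,-6.0],-0.003,110],
    [[0,-0.1,-12.0],-0.003,110],
    [[0,-0.1,-16.5],-0.003,110],
    [[0,-0.1,-17.7],-0.003,110],
    [[0,-0.1,-17.7],-0.003,110],
  ],
)

```text
clock: 8.48
tcp_pos: [0.49, -0.3505, 0.0258]
orientation: [0.0, 0.74, 0.673, 0.004]
wrist_force: [0.6, -0.1, 1.1]
finger_gap: 0.0484
```

Request:
step_arm(
  series=[
    [[0,0,0],0,255],
    [[0,0,0],0,255],
    [[0,0,0],0,255],
    [[0,0,0],0,255],
    [[0,0,0],0,255],
  ],
  newtons=80,
)

```text
clock: 9.1
tcp_pos: [0.4912, -0.3516, 0.0282]
orientation: [0.002, 0.74, 0.673, 0.004]
wrist_force: [0.4, 0.1, 6.6]
finger_gap: 0.0079
```

```bash
python3 - <<'E'
from h import *
s=env.get_state();print(s['clock'],s['tcp_pos'],s['wrist_force'],np.degrees(2*np.arctan2(s['orientation'][2],s['orientation'][1]))-90)
E
```

```text
9.1 [ 0.49117567 -0.35163082  0.0281533 ] [0.38175621 0.08269927 6.61054716] -5.445503724873404
```

Request:
step_arm(
  series=[
    [[0,0,1],0,255],
    [[0,0,4],0,255],
    [[0,0,8],0,255],
    [[0,3,9],-0.02,255],
    [[0,8,9],-0.044,255],
  ],
)

```text
clock: 9.72
tcp_pos: [0.4924, -0.2731, 0.1207]
orientation: [0.005, 0.756, 0.655, 0.004]
wrist_force: [0.3, 0.6, -2.0]
finger_gap: 0.008
```

Request:
step_arm(
  series=[
    [[0,5,0],0,255],
    [[0.5,11,0],0,255],
    [[1.0,17,0],0,255],
    [[1.0,23,0],0,255],
    [[1.0,29,0],0,255],
  ],
)

```text
clock: 10.35
tcp_pos: [0.5026, 0.0187, 0.1218]
orientation: [0.005, 0.756, 0.655, 0.005]
wrist_force: [0.4, 0.7, -1.9]
finger_gap: 0.0083
```

```bash
python3 - <<'E'
from h import *
s=env.get_state();print(s['clock'],s['tcp_pos'],s['wrist_force'],s['ft_torque'],s['finger_gap'],np.degrees(2*np.arctan2(s['orientation'][2],s['orientation'][1]))-90)
E
```

```text
10.35 [0.50256111 0.01867942 0.12176933] [ 0.41809004  0.68956292 -1.88924486] [ 0.00509931  0.01864329 -0.02000591] 0.008341915677360404 -8.18398466525467
```

Request:
step_arm(
  series=[
    [[0.1,4,0],0.002,255],
    [[0.2,5.65,0],0.002,255],
    [[0.2,5.65,0],0.002,255],
    [[0.2,5.65,-3],0.002,255],
    [[0.2,5.65,-6],0.002,255],
  ],
)

```text
clock: 10.98
tcp_pos: [0.5055, 0.0735, 0.0617]
orientation: [0.006, 0.756, 0.655, 0.005]
wrist_force: [-0.6, 0.9, -0.5]
finger_gap: 0.0081
```

Request:
step_arm(
  series=[
    [[0,0,-0.2],0,255],
  ],
)

```text
clock: 11.1
tcp_pos: [0.5036, 0.072, 0.0579]
orientation: [0.005, 0.756, 0.654, 0.003]
wrist_force: [-0.5, -0.3, -1.4]
finger_gap: 0.0081
```

```bash
python3 - <<'E'
from h import *
c=shot('wrist','w8');s=env.get_state();print(s['clock'],s['tcp_pos'],s['wrist_force'],np.degrees(2*np.arctan2(s['orientation'][2],s['orientation'][1]))-90)
im=c['frame'][:,:,::-1]
cv2.imwrite('pics/c8.png',cv2.resize(im[140:310,250:640],None,fx=2,fy=2,interpolation=cv2.INTER_CUBIC))
E
```

```text
11.15 [0.50473707 0.0718872  0.05897606] [-0.21744904 -0.44148733 -1.50620913] -8.322160320389813
```

View pics/c8.png

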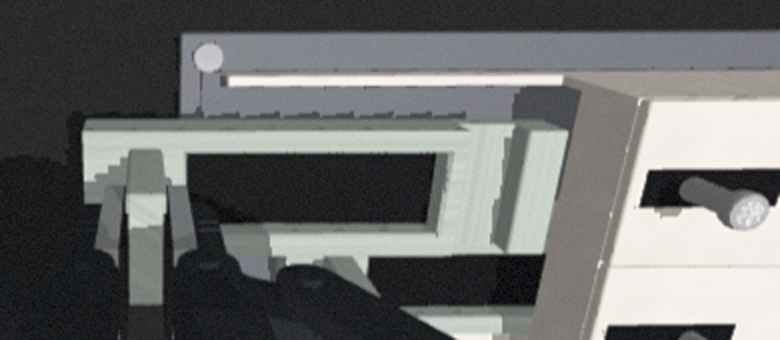

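```bash
python3 - <<'E'
from h import *
c=load('w8')
def P(u,v,z): return onz(c,250+u/2-.2,140+v/2-.2,z)[:2]
m=np.array([.6423,.0557]);a=-.140;x=np.array([np.cos(a),np.sin(a)]);n=np.array([-np.sin(a),np.cos(a)])
for nm,u,v,z in [('rear +y top',87,130,.0468),('nose +y top',568,131,.0468),('nose -y top',545,252,.0468),('pocket UL',188,154,.0468),('pocket UR',450,154,.0468),('pocket LR',437,236,.0468),('wall top near',228,80,.016),('wall far',563,80,.016),('housing top',640,98,.05),('housing div',600,265,.05)]:
    p=P(u,v,z);print(nm,p.round(4),'lane',((p-m)@x).round(4),((p-m)@n).round(4))
E
```

```text
rear +y top [0.4902 0.0953] lane -0.1561 0.018
nose +y top [0.6265 0.0745] lane -0.0182 0.0164
nose -y top [0.6219 0.0358] lane -0.0174 -0.0225
pocket UL [0.5177 0.0838] lane -0.1273 0.0104
pocket UR [0.5928 0.0725] lane -0.0513 0.0097
pocket LR [0.589  0.0464] lane -0.0515 -0.0167
wall top near [0.5353 0.0962] lane -0.1116 0.0252
wall far [0.6467 0.0796] lane 0.001 0.0243
housing top [0.6434 0.0826] lane -0.0026 0.0268
housing div [0.6364 0.031 ] lane -0.0024 -0.0253
```

Request:
step_arm(
  series=[
    [[0.0,0.24,0],0.008,255],
    [[0.0,0.24,-1.0],0.008,255],
    [[0.0,0.24,-2.0],0.008,255],
    [[0.0,0.24,-2.5],0.008,255],
    [[0.0,0.24,-2.6],0.008,255],
  ],
)

```text
clock: 11.78
tcp_pos: [0.5042, 0.0744, 0.0324]
orientation: [0.005, 0.754, 0.657, 0.004]
wrist_force: [0.4, -0.6, -0.4]
finger_gap: 0.0085
```

```bash
python3 - <<'E'
from h import *
c=shot('wrist','w9');s=env.get_state();print(s['clock'],s['tcp_pos'],s['wrist_force'],s['ft_torque'],np.degrees(2*np.arctan2(s['orientation'][2],s['orientation'][1]))-90)
im=c['frame'][:,:,::-1]
cv2.imwrite('pics/c9.png',cv2.resize(im[140:310,250:640],None,fx=2,fy=2,interpolation=cv2.INTER_CUBIC))
E
```

```text
11.825 [0.5044285  0.07440245 0.03257076] [-0.14733424  0.07384247 -0.93551892] [0.05823327 0.07964386 0.03582207] -7.85113477255787
```

View pics/c9.png

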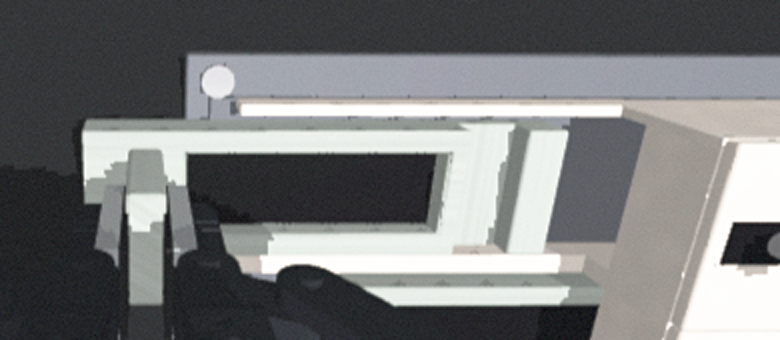

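```bash
python3 - <<'E'
from h import *
c=load('w9')
def P(u,v,z): return onz(c,250+u/2-.2,140+v/2-.2,z)[:2]
m=np.array([.6423,.0557]);a=-.140;x=np.array([np.cos(a),np.sin(a)]);n=np.array([-np.sin(a),np.cos(a)])
for nm,u,v,z in [('rear +y top',87,130,.0205),('nose +y top',568,131,.0205),('nose -y top',545,252,.0205),('wall inner near',240,116,.016),('wall inner far',620,117,.016),('div low edge near',400,274,.016),('div low edge',560,274,.016),('housing top',725,140,.05)]:
    p=P(u,v,z);print(nm,p.round(4),'lane',((p-m)@x).round(4),((p-m)@n).round(4))
E
```

```text
rear +y top [0.4906 0.0974] lane -0.156 0.0201
nose +y top [0.6279 0.0775] lane -0.0173 0.0196
nose -y top [0.6235 0.0386] lane -0.0162 -0.0195
wall inner near [0.535 0.094] lane -0.1116 0.0229
wall inner far [0.6463 0.0778] lane 0.0009 0.0225
div low edge near [0.5809 0.0343] lane -0.0578 -0.0297
div low edge [0.6321 0.0268] lane -0.0061 -0.03
housing top [0.6429 0.0827] lane -0.0031 0.0268
```

Request:
step_arm(
  series=[
    [[0.6,-0.08,0],0,255],
    [[1.2,-0.17,0],0,255],
    [[1.8,-0.25,0],0,255],
    [[2.4,-0.34,0],0,255],
    [[2.97,-0.42,0],0,255],
  ],
)

```text
clock: 12.45
tcp_pos: [0.5339, 0.0702, 0.0323]
orientation: [0.005, 0.754, 0.657, 0.004]
wrist_force: [-0.9, 0.8, -2.9]
finger_gap: 0.0086
```

Request:
step_arm(
  series=[
    [[0.2,-0.03,0],0,255],
    [[0.4,-0.06,0],0,255],
  ],
)

```text
clock: 12.7
tcp_pos: [0.5369, 0.0697, 0.0322]
orientation: [0.004, 0.754, 0.657, 0.003]
wrist_force: [-2.8, 0.6, 1.3]
finger_gap: 0.0084
```

Request:
step_arm(
  series=[
    [[0.2,-0.03,0],0,255],
    [[0.4,-0.06,0],0,255],
    [[0.6,-0.08,0],0,255],
    [[0.8,-0.11,0],0,255],
  ],
)

```text
clock: 13.2
tcp_pos: [0.5451, 0.0686, 0.0322]
orientation: [0.004, 0.754, 0.657, 0.003]
wrist_force: [-3.0, 0.0, 0.4]
finger_gap: 0.0084
```

Request:
step_arm(
  series=[
    [[0.2,-0.03,0],0,255],
    [[0.4,-0.06,0],0,255],
    [[0.6,-0.08,0],0,255],
  ],
)

```text
clock: 13.58
tcp_pos: [0.5512, 0.0677, 0.0322]
orientation: [0.004, 0.754, 0.657, 0.003]
wrist_force: [-2.7, -0.6, 1.4]
finger_gap: 0.0081
```

```bash
python3 - <<'E'
from h import *
c=shot('wrist','w10');s=env.get_state();print(s['clock'],s['tcp_pos'],s['wrist_force'],s['ft_torque'],np.degrees(2*np.arctan2(s['orientation'][2],s['orientation'][1]))-90)
im=c['frame'][:,:,::-1]
cv2.imwrite('pics/c10.png',cv2.resize(im[140:310,250:640],None,fx=2,fy=2,interpolation=cv2.INTER_CUBIC))
E
```

```text
13.625 [0.55164496 0.06768298 0.03222928] [-0.71998965  0.36501808 -0.67027367] [ 0.04268564  0.43214702 -0.03876979] -7.850915680177565
```

View pics/c10.png

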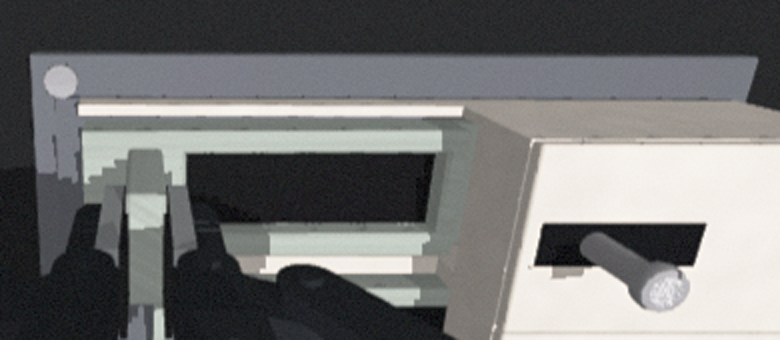

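Request:
step_arm(
  series=[
    [[0.2,-0.03,0],0,255],
    [[0.4,-0.06,0],0,255],
  ],
)

```text
clock: 13.88
tcp_pos: [0.5565, 0.067, 0.0323]
orientation: [0.005, 0.754, 0.657, 0.004]
wrist_force: [0.6, -0.3, -2.0]
finger_gap: 0.0081
```

Request:
step_arm(
  series=[
    [[0.15,-0.02,0],0,255],
    [[0.3,-0.04,0],0,255],
  ],
)

```text
clock: 14.12
tcp_pos: [0.5596, 0.0665, 0.0323]
orientation: [0.005, 0.754, 0.657, 0.003]
wrist_force: [-2.8, -0.7, 1.9]
finger_gap: 0.0077
```

Request:
step_arm(
  series=[
    [[0.1,-0.01,0],0,255],
    [[0.2,-0.03,0],0,255],
  ],
)

```text
clock: 14.38
tcp_pos: [0.5596, 0.0665, 0.0322]
orientation: [0.004, 0.754, 0.657, 0.002]
wrist_force: [-8.8, 2.3, 5.9]
finger_gap: 0.0082
```

Request:
step_arm(
  series=[
    [[0.15,-0.02,0],0,255],
    [[0.3,-0.04,0],0,255],
    [[0.3,-0.04,0],0,255],
  ],
)

```text
clock: 14.75
tcp_pos: [0.5597, 0.0665, 0.0322]
orientation: [0.002, 0.754, 0.657, 0.001]
wrist_force: [-9.1, 0.8, 8.0]
finger_gap: 0.0081
```

```bash
python3 - <<'E'
from h import *
c=shot('wrist','w11');s=env.get_state();print(s['clock'],s['tcp_pos'],s['wrist_force'],s['ft_torque'])
im=c['frame'][:,:,::-1]
cv2.imwrite('pics/c11.png',cv2.resize(im[140:310,250:640],None,fx=2,fy=2,interpolation=cv2.INTER_CUBIC))
E
```

```text
14.8 [0.55970411 0.06650293 0.03217077] [-8.24862624  1.09933528  7.92208575] [ 0.22555872  1.79584898 -0.04038783]
```

View pics/c11.png

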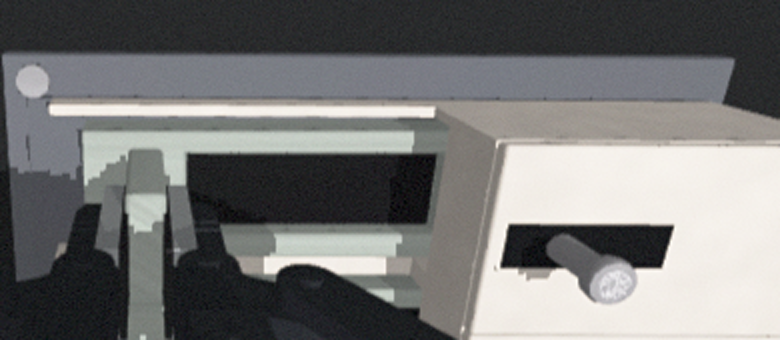

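```bash
python3 - <<'E'
from h import *
from numpy.linalg import lstsq
def zpin(n,u,v,xy=(.6617,.053)):
    o,d=ray(load(n),u,v);t=np.dot(np.array(xy)-o[:2],d[:2])/np.dot(d[:2],d[:2]);p=o+t*d;return p.round(4)
def q(u,v):return 250+u/2-.2,140+v/2-.2
print('w1',zpin('w1',290+530/3.6-.4,135+247/5.04-.4))
print('w8',zpin('w8',*q(750,210)))
print('w10',zpin('w10',*q(665,289)))
print('w11',zpin('w11',*q(613,284)))
E
```

```text
w1 [0.6618 0.0531 0.0627]
w8 [0.6618 0.0531 0.0656]
w10 [0.6614 0.0527 0.0691]
w11 [0.6611 0.0523 0.0659]
```

The pin stood 3.5 mm higher while riding on the plate and is now back down (0.0659 m, against 0.0656 m with the lane empty). The push also met a firm stop, so I release now.

Request:
step_arm(
  series=[
    [[0,0,0],0,255],
    [[0,0,0],0,150],
    [[0,0,0],0,110],
    [[0,0,0],0,110],
  ],
)

```text
clock: 15.3
tcp_pos: [0.5602, 0.0664, 0.0323]
orientation: [0.002, 0.754, 0.657, 0.001]
wrist_force: [-0.4, -0.7, 0.1]
finger_gap: 0.0486
```

Request:
step_arm(
  series=[
    [[0,0,2],0,110],
    [[0,0,6],0,110],
    [[0,0,11],0,110],
    [[0,0,15],0,110],
    [[0,0,15],0,110],
  ],
)

```text
clock: 15.92
tcp_pos: [0.563, 0.0664, 0.1863]
orientation: [0.005, 0.754, 0.657, 0.004]
wrist_force: [1.2, -0.4, -0.1]
finger_gap: 0.0488
```

```bash
python3 - <<'E'
from h import *
c=shot('wrist','w12');s=env.get_state();print(s['clock'],s['tcp_pos'],s['wrist_force'])
im=c['frame'][:,:,::-1]
cv2.imwrite('pics/c12.png',cv2.resize(im[130:250,270:510],None,fx=3,fy=3,interpolation=cv2.INTER_CUBIC))
E
```

```text
15.975 [0.56164992 0.06639661 0.18408134] [-0.41387557 -0.0326157  -0.37201832]
```

View pics/c12.png

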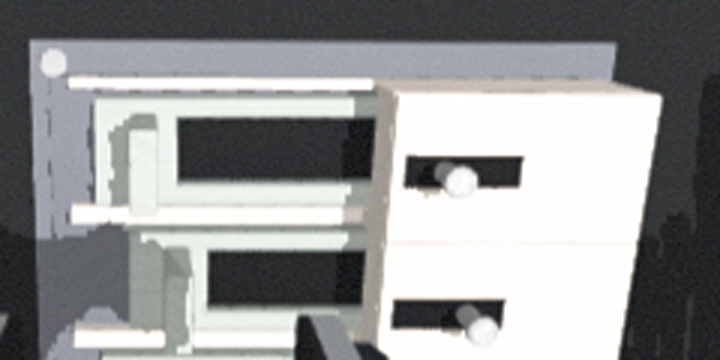

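```bash
python3 - <<'E'
from h import *
c=load('w12')
def P(u,v,z): return onz(c,270+u/3-.3,130+v/3-.3,z)[:2]
m=np.array([.6423,.0557]);a=-.140;x=np.array([np.cos(a),np.sin(a)])
L=lambda u,v,z:((P(u,v,z)-m)@x).round(4)
print('w: rear',L(95,150,.02),'rib',L(144,130,.053),'pin',L(462,182,.0645))
print('mid: rear',L(131,290,.02),'rib',L(187,350,.053),'pin',L(484,332,.0645))
E
```

```text
w: rear -0.1017 rib -0.0834 pin 0.0192
mid: rear -0.0887 rib -0.0682 pin 0.0321
```

Request:
step_arm(
  series=[
    [[-4,-4,3],0,110],
    [[-8,-8,6],0,110],
    [[-10,-14,8],0,110],
    [[-10,-20,8],0,110],
    [[-10,-26,8],0,110],
  ],
)

```text
clock: 16.6
tcp_pos: [0.4609, -0.1942, 0.2634]
orientation: [0.003, 0.754, 0.657, 0.002]
wrist_force: [0.7, -0.2, 0.5]
finger_gap: 0.0482
```

```bash
python3 - <<'E'
from h import *
t=shot('top','t13');s=shot('scene','s13');print(env.get_state()['wrist_force'],env.get_state()['clock'])
im=t['frame'][100:260,170:500,::-1]
cv2.imwrite('pics/c13.png',cv2.resize(im,None,fx=2.4,fy=2.4,interpolation=cv2.INTER_CUBIC))
E
```

```text
[ 0.77746634  0.4866636  -0.20629254] 16.7
```

View pics/c13.png

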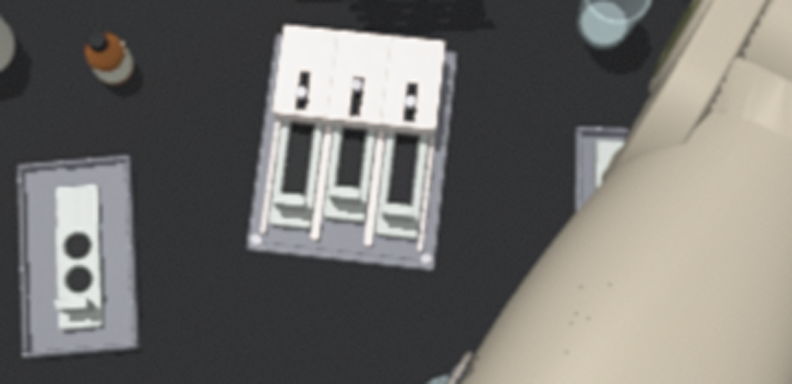

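View pics/s13.png

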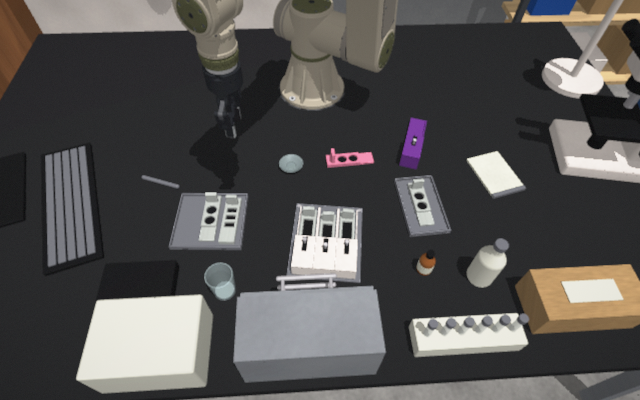

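The rear-to-pin distance is 120.9 mm in this lane and 120.8 mm in the clicked middle lane, so the new carrier is seated the same way. The pictures show nothing else moved, and the arm is clear.

```bash
python3 -c "
from workcell import env;print(env.hand_in())"
```

```text
the job is handed in; nothing more can be done
None
```

The carrier swap is done and handed in at about 16.7 s of robot time. The two-well carrier lies flat in the returns tray. The slide carrier from the stock tray's right-hand place is in the freed left lane, pushed to its stop.

- **Push:** Force along the lane stayed near 3 N until the stop. There it rose to about 9 N and the carrier went no further. The stop is about 40 mm past the lane mouth, as the catch pin's position predicted.
- **Catch:** The pin rose about 3.5 mm while riding on the plate. At the stop it was back within 0.3 mm of its height with the lane empty.
- **Seating:** After release, the distance from the carrier's rear edge to the pin was 120.9 mm, against 120.8 mm in the clicked middle lane. The nominal figure is 119.5 mm; both lanes read about 1.4 mm high, within calibration error.
- **Surroundings:** In the last scene picture the other carriers, dish, bottle, beaker and look-alikes stood where they began, and the gripper touched nothing. In the last top view the arm hid most of the stock tray and the dish, so for those I relied on the scene view.

No check failed.

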